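# Complete the parts caddy and hold it up to the repairer

### The arm

A 6-joint arm with a two-finger parallel gripper is mounted at the origin on the work surface. World frame = base frame: x ahead of the robot, y to its left, z up, the work surface at z = 0. Lengths are in m, angles in degrees, forces in N, time in s.
With the tool pointing down it reaches from about 0.35 to 0.875 m from the base axis. Payload 4.2 kg.
Tool frame: the origin (TCP) lies between the finger pads, 19 mm behind the fingertips; this is the grasp point; z points along the fingers, y is the line along which they close (so a half turn about z gives the same grasp; the last joint's range is limited). The gripper opens to 87 mm and grips with 3 to 60 N. Pads are 19 mm wide; open, the fingers measure 117 mm over their backs; the gripper's body (75 mm by 190 mm) begins 51 mm behind the grasp point.
Start: joints at [85.52, 22.042, 0.453, 0, -68.411, -14.817], TCP at [0.207, 0.59, 0.241] pointing down, gripper open.
Joint ranges: [-179.83, 179.83], [-69.29, 118.12], [-61.27, 80.66], [-181.25, 117.63], [-171.15, -9.14], [-177.46, 177.46]. Speed limits (degrees/s): [159.86, 159.86, 180, 180, 180, 180].

### API

Orientations are given as a 3x3 rotation matrix whose columns are the frame's x, y, z axes.
In Python, from station import * gives the robot as it stands.
- The arm moves only by the tool move_arm, never from a script. Its argument "targets" is text: rows parted by semicolons, each of 4 numbers parted by spaces: the shift along the world's x, y, z in units of 25 mm (1.0 is 25 mm), then the turn about the world's z in units of 5 degrees (1.0 is 5 degrees). In form: tx ty tz spin; .... A call has 1 to 10 rows; each row shifts and turns the commanded pose from where the row before left it; what a row does not reach is not made up. A row lasts 1/12 s, in which the tool goes at most 41.7 mm and 7.16 degrees, less where a joint would pass 70% of its speed; a pose out of reach is approached as far as the arm can. A call is refused whole if a number of a shift passes 1 or a number of a turn 1, either way. A call with a gripper value outside its range is refused whole. "gripper" is the finger opening in mm, from 0 to 87, set as the call begins (left out, the last holds). The fingers move at their own pace and stop on an object; the grip force is fixed at half the most. Time passes only in rows, so rows that do not move let the fingers close. It gives the time, the measured TCP pose, the force, the opening and the grip force at its end, in the units of the state.
- sense(): the state, without advancing time (a new reading comes with each control period).
- capture(name): name is "scene" or "side" or "wrist"; returns a dict with "image" (400x640x3 uint8, blue, green, red), "fx", "fy", "cx", "cy" (pixels), "D" ([k1, k2, p1, p2, k3] as OpenCV has them; the pictures are not rectified), "world_from_camera" (4x4, takes a point from camera to world coordinates); the wrist camera has in their place "hand_eye" (4x4, takes a point from camera to tool coordinates, whose origin is the TCP and whose axes are the flange's). Camera axes: x right, y up, looking along -z (the intrinsics and any distortion apply to the point x, -y, -z); pixel columns grow to the right and rows downward; lengths in m; the calibration is good to about 2 mm. A picture is of the moment at which its call begins: read the wrist's pose just before it. There is no depth.
- finish_job(): hands the job in; it is judged then, once.
The state is a dict: "time_s": time; "joints": joint angles; "joint_velocities": joint speeds; "effort": joint torques, N m; "tcp_pos": TCP position; "ee_rot": TCP orientation; "wrist_force": force on the tool from outside, world axes, zero at the start; "moment": the same for the moment, N m; "gripper_width": opening from 0.0 (shut) to 1.0 (fully open); "gripper_force": force on a finger pad.
Only numpy, scipy, OpenCV 4.12 (cv2) and the standard library are available. Lean on these libraries where they do the work, as an engineer would, in place of code of your own. Each camera call takes 0.05 s, during which the arm holds its last target. There are 200 camera calls.

### The job

Two parts of the upturned espresso machine still lie on the bench, a round rubber foot and a long hexagonal spacer: put each into the compartment of the parts caddy where its twin already lies. Then take the caddy by its handle, lift it until it is about 15 cm clear of the bench, and finish holding it there, level and still, with all the parts in it, so that the repairer can pick from it; do not put it down or let go. Leave the screwdriver, the mains plug and the test lamp where they are.

Things in the scene. Friction and masses are not known exactly. Their poses are not given: they have to be found in the camera images.
- caddy: Open parts caddy, loose on the bench: 240 (its x) x 170 (its y), walls 45 high, 4 thick, floor 4 thick; 0.6 to 0.85 kg with its parts. Origin: centre of its underside, z up. A centre wall along x at y=0 (4 thick, 45 high) and a low one along y at x=0 (4 thick, 25 high) make four compartments of 114 x 79, one per sign of x and y. One part lies in each; which is where changes.
- caddy_grip (a point): Middle of the caddy's rigid handle bar, straight above the caddy's origin at height 67, axes as the caddy's. The bar runs along the caddy's x: 110 long, 16 wide (y), 22 tall (56 to 78 above the underside), open on both sides above the centre wall; a post 16 wide, 14 long at each end. The loaded caddy balances within about 20 of this point.
- foot_loose: Round black rubber machine foot lying flat on the bench, diameter 40 at the bottom, 36 at the top, 22 tall, about 35 g, with a steel washer in its top. Origin: centre of its underside, z up.
- foot_caddy: Its twin, an identical rubber foot, lying flat in one compartment of the caddy at about |x| = 85, |y| = 42 in the caddy's frame (as does each of the four parts), so the inner part of every compartment, around |x| = 40, |y| = 42, is free. Origin: centre of its underside.
- spacer_loose: Long hexagonal steel spacer lying on a flat on the bench, 56 long (its x), 20 across flats (so 20 tall) and 23 wide over its side edges, which lie 10 above the bench along its y; about 80 g. Origin: middle of its length, on its underside.
- spacer_caddy: Its twin, an identical hexagonal spacer, lying in one compartment, roughly across the caddy. Origin: middle of its length, on its underside.
- nut_caddy: Brass union nut in another compartment: flat hexagon 27 across flats, 14 tall, with a round collar, 22 tall in all. Stays where it is in the caddy. Origin: centre of its underside.
- screen_caddy: Steel shower screen, a perforated disc 52 in diameter, 6 thick, in the fourth compartment. Stays where it is in the caddy. Origin: centre of its underside.
- screwdriver: Bystander: screwdriver with a red handle, lying on the bench at the far side, beyond the work. 200 long, its tip to its +x. Origin: middle of its length.
- plug: Bystander: black mains plug without its cable, about 80 long, 34 wide, 30 tall, on the bench to the robot's right. Origin: under the middle of its body.
- test_lamp: Bystander: light bulb in a holder on a wooden base 85 x 85, 139 tall in all, on the bench to the robot's left. Origin: centre of its underside.
Things that resemble listed ones, but are neither listed nor needed, are in the scene too. There is more than one size of the screen_caddy; the job needs the smaller.

How it is judged:
By the outcome, as a careful person would: the job done as asked, in the order asked, and still so for the second after the job is handed in, while the arm keeps its last pose, push and grip.
It also fails if it takes over 72 s, if anything falls off the work surface, if the arm or the gripper's body presses on something with over 40 N, if the wrist force passes 120 N, or if a joint passes its speed limit or range.

## Working session

There is one attempt and no reset: what is moved stays moved. The work goes in short steps, Python scripts to look and compute and a tool call to move; the robot and the scene stay as the last step left them, time stands still between calls to the robot, and variables do not carry over. Pictures are saved under pics/ and viewed, at most 10 in all, crops included, and the job is handed in when it is done.

Besides the shell and the picture viewer there is one more tool, called after "Call:" in YAML: its name, and indented under it one key for each argument. move_arm: Moves the arm, as the interface text tells. Its arguments: {"type":"object","properties":{"targets":{"type":"string"},"gripper":{"type":"number"}},"required":["targets"]}

```bash
mkdir -p pics; ls
cat > h.py <<'E'
from station import *
import numpy as np, cv2
def cam(n,f=None):
    s=sense(); c=capture(n)
    if n=="wrist":
        T=np.eye(4);T[:3,:3]=s["ee_rot"];T[:3,3]=s["tcp_pos"];c["W"]=T@np.array(c["hand_eye"])
    else: c["W"]=np.array(c["world_from_camera"])
    if f: cv2.imwrite("pics/"+f,c["image"])
    K=np.array([[c["fx"],0,c["cx"]],[0,c["fy"],c["cy"]],[0,0,1.]]);c["K"]=K;c["D"]=np.array(c["D"],float)
    return c
def p2w(c,uv,z):
    q=cv2.undistortPoints(np.array(uv,float).reshape(-1,1,2),c["K"],c["D"]).reshape(-1,2)
    d=np.c_[q[:,0],-q[:,1],-np.ones(len(q))]@c["W"][:3,:3].T;o=c["W"][:3,3]
    return o+d*((np.broadcast_to(z,len(q))-o[2])/d[:,2])[:,None]
def w2p(c,P):
    P=np.atleast_2d(P);Q=(P-c["W"][:3,3])@c["W"][:3,:3]
    Q=Q*[1,-1,-1]
    return cv2.projectPoints(Q,np.zeros(3),np.zeros(3),c["K"],c["D"])[0].reshape(-1,2)
E
python3 - <<'E'
from h import *
import pickle
for n in("scene","side","wrist"):
    c=cam(n,n+"0.png");pickle.dump({k:c[k] for k in("W","K","D","image")},open(n+"0.pkl","wb"));print(n,c["W"][:3,3].round(3),c["W"][:3,2].round(2))
s=sense();print(s["time_s"],s["ee_rot"],s["gripper_width"])
E
```

```text
pics
scene [1.371 0.733 1.126] [0.53 0.5  0.69]
side [-0.202 -0.735  0.967] [-0.55 -0.53  0.65]
wrist [0.276 0.566 0.384] [ 0.25 -0.09  0.96]
0.15 [[ 9.43782978e-01 -3.30565437e-01 -4.27786373e-04]
 [-3.30565690e-01 -9.43781633e-01 -1.59791778e-03]
 [ 1.24479469e-04  1.64949910e-03 -9.99998632e-01]] 1.0025557122942101
```

View pics/scene0.png

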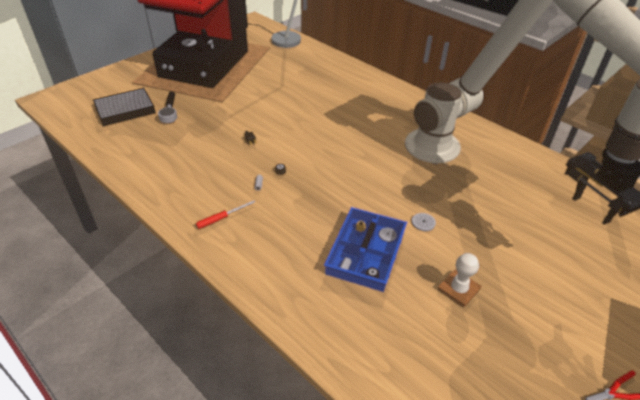

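View pics/side0.png

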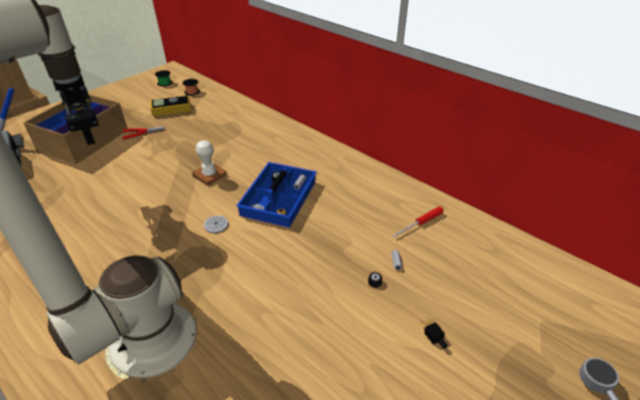

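Scene view: the foot is at (280,169), the spacer at (258,183), the plug at (249,137) and the caddy around (367,248). The bigger screen at (423,222) is a decoy. Side view: foot (375,279), spacer (397,261), plug (434,335), caddy around (278,195).

Could be mistaken for the foot: the plug (249,137), the portafilter (168,110), and the spools (163,77 and 191,87 in side). For the spacer: the screwdriver shank (243,208). By their descriptions I choose foot (280,169) and spacer (258,183). I'll check them in an enlarged crop.

Run:
```python
from h import *
import pickle
S=pickle.load(open("scene0.pkl","rb"));D=pickle.load(open("side0.pkl","rb"))
def crop(c,x,y,w,h,k):return cv2.resize(c["image"][y:y+h,x:x+w],None,fx=k,fy=k,interpolation=cv2.INTER_CUBIC)
a=crop(S,317,200,100,100,4);b=crop(D,230,150,100,100,4)
e=crop(S,240,150,50,50,4);f=crop(D,360,250,50,50,4)
r=np.hstack([e,f,np.zeros((200,400,3),np.uint8)])
cv2.imwrite("pics/m1.png",np.vstack([np.hstack([a,b]),r]))
print("foot",p2w(S,[280,167],.022),p2w(D,[375.5,277],.022))
print("spacer",p2w(S,[258,182],.012),p2w(D,[397,260],.012))
```

```text
foot [[ 0.49795328 -0.27523514  0.022     ]] [[ 0.49440509 -0.2836966   0.022     ]]
spacer [[ 0.59467536 -0.27791083  0.012     ]] [[ 0.59092437 -0.28450894  0.012     ]]
```

View pics/m1.png

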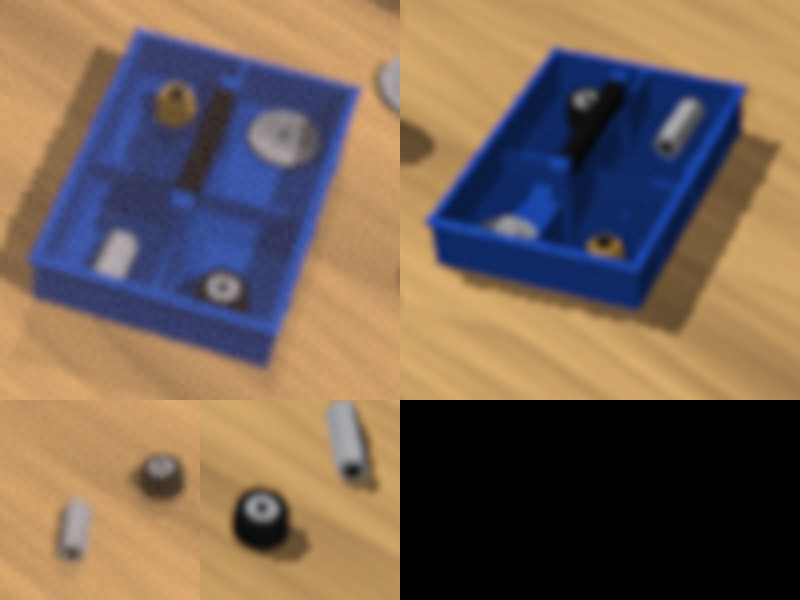

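The crop confirms the foot (washer on top) and the spacer. In the caddy (scene crop), the nut is upper left, the screen upper right, the spacer twin lower left (116,255) and the foot twin lower right (222,288). Next I work out the positions.

Run:
```python
from h import *
import pickle
S=pickle.load(open("scene0.pkl","rb"));D=pickle.load(open("side0.pkl","rb"))
a=p2w(S,[[351.2,208],[406.5,222.5],[384.5,283.7],[325.7,265.5]],.045)
b=p2w(D,[[269.2,162.5],[315.7,172.5],[289.5,217],[237.5,205.5]],.045)
for q in(a,b):
    print(q[:,:2].round(3).tolist(),q.mean(0).round(3),[np.linalg.norm(q[i]-q[i-1]).round(3) for i in range(4)])
    for i in range(4): d=q[i]-q[i-1];print(np.degrees(np.arctan2(d[1],d[0])).round(1),end=" ")
    print()
# twins, scene
print("twin sp",p2w(S,[317+116/4,200+253/4],.02),"twin foot",p2w(S,[317+222/4,200+287/4],.026),"bar",p2w(S,[[317+225/4,200+92/4],[317+188/4,200+190/4]],.078))
for n,uv,c in(("sp",[[260,175],[257.5,188.7]],S),("sp",[[360+142/4,250+5/4],[360+150/4,250+70/4]],D)): print(n,p2w(c,uv,.012))
```

```text
[[0.493, 0.043], [0.422, 0.2], [0.645, 0.296], [0.711, 0.144]] [0.568 0.171 0.045] [np.float64(0.241), np.float64(0.173), np.float64(0.244), np.float64(0.166)]
-155.2 114.4 23.4 -66.5 
[[0.636, 0.285], [0.702, 0.129], [0.488, 0.034], [0.417, 0.188]] [0.561 0.159 0.045] [np.float64(0.239), np.float64(0.169), np.float64(0.234), np.float64(0.17)]
23.9 -67.1 -156.0 114.8 
twin sp [[0.6497999  0.16481261 0.02      ]] twin foot [[0.62410002 0.23961963 0.026     ]] bar [[0.52082019 0.14976895 0.078     ]
 [0.61106561 0.19210442 0.078     ]]
sp [[ 0.56658417 -0.30029105  0.012     ]
 [ 0.61748497 -0.25388854  0.012     ]]
sp [[ 0.61537045 -0.26174063  0.012     ]
 [ 0.56926168 -0.30177369  0.012     ]]
```

Call:
move_arm:
  targets: "0.8 -1 0 -0.55;0.8 -1 0 -0.55;0.8 -1 0 -0.55;0.8 -1 0 -0.55;0.8 -1 0 -0.55;0.8 -1 0 -0.55;0.8 -1 0 -0.55;0.8 -1 0 -0.55;0.8 -1 0 -0.55;0.8 -1 0 -0.55"
  gripper: 87

```text
time_s: 0.98
tcp_pos: [0.4071, 0.3384, 0.2411]
ee_rot: [[0.683, -0.73, -0.0], [-0.73, -0.683, -0.0], [-0.0, 0.0, -1.0]]
wrist_force: [-0.0, -0.3, -0.1]
gripper_width: 1.002
gripper_force: 0.0
```

Call:
move_arm:
  targets: "0.8 -1 0.5 -0.55;0.8 -1 0.5 -0.55;0.8 -1 0.5 -0.55;0.8 -1 0.5 -0.55;0.8 -1 0 -0.55;0.8 -1 0 -0.55;0.8 -1 0 -0.55;0 0 0 0;0 0 0 0"

```text
time_s: 1.73
tcp_pos: [0.547, 0.1635, 0.2905]
ee_rot: [[0.403, -0.915, -0.001], [-0.915, -0.403, -0.0], [-0.0, 0.001, -1.0]]
wrist_force: [-0.6, -0.5, -0.4]
gripper_width: 1.004
gripper_force: 0.0
```

Run:
```python
from h import *
import pickle
c=cam("wrist","w1.png");pickle.dump({k:c[k] for k in("W","K","D","image")},open("w1.pkl","wb"))
```

```text
(no output)
```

View pics/w1.png

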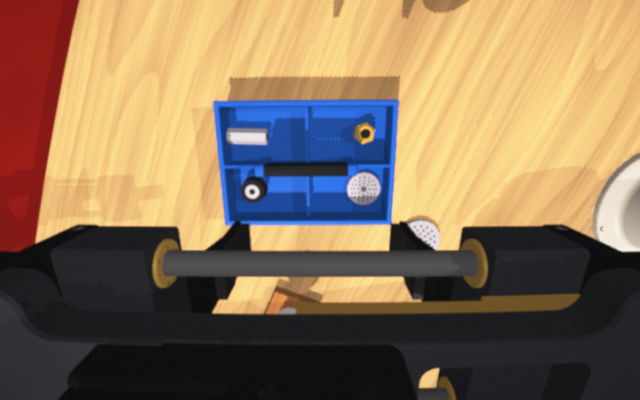

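Wrist view 1 shows the caddy rim at (215,101), (398,99), (392,222), (227,224). The handle bar runs from (264,169) to (348,169). Twin spacer spans (227,136)–(268,136), twin foot is at (254,189), nut (365,133), screen (364,188).

Run:
```python
from h import *
import pickle
c=pickle.load(open("w1.pkl","rb"))
q=p2w(c,[[215,101],[398,99],[392,222],[227,224]],.045)
print(q[:,:2].round(3).tolist(),q.mean(0).round(4),[np.linalg.norm(q[i]-q[i-1]).round(3) for i in range(4)])
for i in range(4): d=q[i]-q[i-1];print(np.degrees(np.arctan2(d[1],d[0])).round(1),end=" ")
b=p2w(c,[[264,169.5],[348,169.5]],.078);print("\nbar",b,b.mean(0))
C=b.mean(0)[:2];t=np.radians(24.);R=np.array([[np.cos(t),-np.sin(t)],[np.sin(t),np.cos(t)]])
for n,uv,z in(("sp a",[227,136],.02),("sp b",[268,136],.02),("foot",[253,190],.026),("nut",[365,133],.026),("scr",[364,188],.01)):
    p=p2w(c,uv,z)[0];print(n,p.round(3),((p[:2]-C)@R).round(3))
print(c["W"].round(3))
cv2.imwrite("pics/w1c.png",cv2.resize(c["image"][85:240,200:410],None,fx=3.8,fy=3.8,interpolation=cv2.INTER_CUBIC))
```

```text
[[0.712, 0.135], [0.491, 0.035], [0.418, 0.192], [0.641, 0.294]] [0.5655 0.1639 0.045 ] [np.float64(0.174), np.float64(0.242), np.float64(0.173), np.float64(0.244)]
-65.8 -155.7 114.9 24.5 
bar [[0.61552924 0.1865182  0.078     ]
 [0.51692609 0.14315247 0.078     ]] [0.56622766 0.16483534 0.078     ]
sp a [0.689 0.177 0.02 ] [ 0.117 -0.039]
sp b [0.634 0.153 0.02 ] [ 0.057 -0.039]
foot [0.625 0.235 0.026] [0.083 0.04 ]
nut [0.508 0.092 0.026] [-0.082 -0.043]
scr [0.47  0.168 0.01 ] [-0.086  0.042]
[[-0.915  0.388  0.108  0.577]
 [-0.403 -0.882 -0.244  0.097]
 [ 0.    -0.267  0.964  0.435]
 [ 0.     0.     0.     1.   ]]
```

View pics/w1c.png

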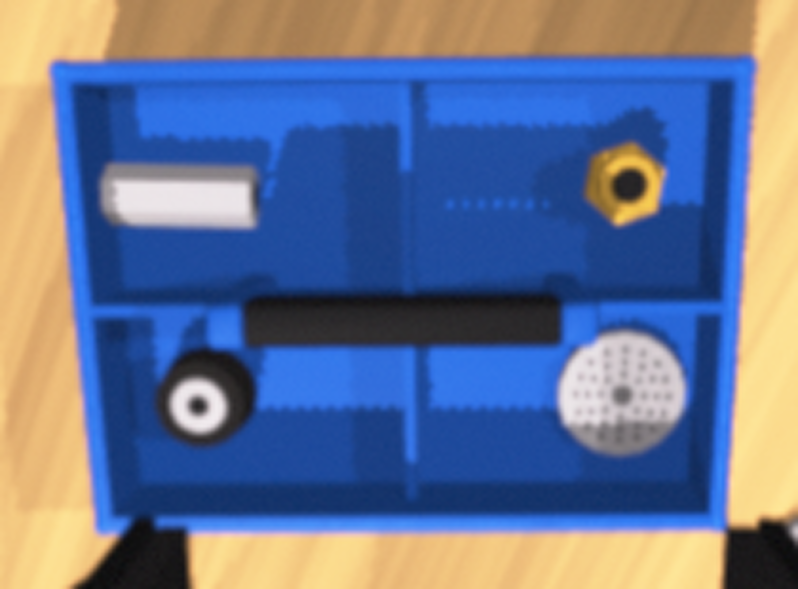

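The crop confirms it: the caddy centre is about (0.566, 0.1645) with yaw about 24°. The twin spacer lies along the caddy's x with its inner end at x≈57 mm. The spacer goes to caddy (+x,−y) and the foot to (+x,+y). Now to the loose parts.

Call:
move_arm:
  targets: "0 -1 0 -0.8;0 -1 0 -0.8;0 -1 0 -0.8;0 -1 0 -0.8;0 -1 0 -0.8;0 -1 0 -0.8;0 -1 0 -0.8;0 -1 0 -0.8;0 -1 0 -0.8;0 -1 0 -0.8"

```text
time_s: 2.62
tcp_pos: [0.5461, -0.0848, 0.2914]
ee_rot: [[-0.277, -0.961, 0.0], [-0.961, 0.277, 0.0], [-0.0, -0.0, -1.0]]
wrist_force: [0.4, -0.2, -0.2]
gripper_width: 1.002
gripper_force: 0.0
```

Call:
move_arm:
  targets: "0 -1 -0.5 -0.8;0 -1 -0.5 -0.8;0 -1 -0.5 -0.8;0 -1 -0.5 -0.8;0 -1 -0.5 -0.8;0 -1 -0.5 -0.8;0 -1 0 -0.8;0 -0.7 0 -0.9;0 0 0 0;0 0 0 0"

```text
time_s: 3.45
tcp_pos: [0.5466, -0.277, 0.216]
ee_rot: [[-0.749, -0.663, -0.0], [-0.663, 0.749, 0.0], [0.0, 0.001, -1.0]]
wrist_force: [0.7, -0.1, 0.5]
gripper_width: 1.002
gripper_force: 0.0
```

Run:
```python
from h import *
import pickle
c=cam("wrist","w2.png");pickle.dump({k:c[k] for k in("W","K","D","image")},open("w2.pkl","wb"))
print(w2p(c,[[.496,-.279,.022],[.593,-.28,.02]]))
```

```text
[[346.50278632 144.81304011]
 [293.39760168 202.23029172]]
```

View pics/w2.png

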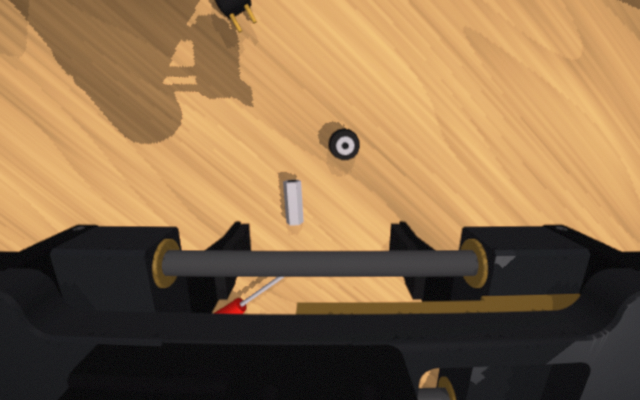

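The wrist view shows the foot washer at (345,146) and the spacer from (292,180) to (295,226), with the plug and screwdriver well clear. Both agree with the predictions. I'll refine the measurements with a threshold.

Run:
```python
from h import *
import pickle
c=pickle.load(open("w2.pkl","rb"));im=c["image"].astype(int)
gray=(im.max(2)-im.min(2)<35)
for n,(x0,y0,x1,y1),lo,z in(("foot",(325,125,366,166),110,.022),("sp",(278,172,306,232),120,.016)):
    m=np.zeros(gray.shape,bool);m[y0:y1,x0:x1]=(gray&(im.mean(2)>lo))[y0:y1,x0:x1]
    ys,xs=np.where(m);r=cv2.minAreaRect(np.c_[xs,ys].astype(np.float32));print(n,m.sum(),r)
    B=p2w(c,cv2.boxPoints(r),z);print(B.mean(0).round(4))
    for i in range(4):d=B[i]-B[i-1];print(np.linalg.norm(d).round(4),np.degrees(np.arctan2(d[1],d[0])).round(1),end="; ")
    print()
s=sense();print(s["tcp_pos"],np.degrees(np.arctan2(s["ee_rot"][1][1],s["ee_rot"][0][1])))
```

```text
foot 239 ((345.0000305175781, 145.50001525878906), (17.677669525146484, 17.677669525146484), 45.0)
[ 0.4978 -0.2797  0.022 ]
0.0213 -92.9; 0.0206 176.7; 0.0211 87.7; 0.0208 -2.7; 
sp 624 ((294.0928039550781, 202.68756103515625), (42.91078567504883, 14.775732040405273), 86.3086166381836)
[ 0.5945 -0.278   0.016 ]
0.0574 -136.8; 0.0185 135.3; 0.0573 44.0; 0.0193 -44.5; 
[ 0.54663151 -0.27652423  0.21616977] 131.57297061704327
```

Call:
move_arm:
  targets: "-0.97 -0.07 -1 0;-0.97 -0.07 -1 0;0 0 -1 0;0 0 -1 0;0 0 -1 0;0 0 -1 0;0 0 -0.8 0;0 0 -0.5 0;0 0 -0.3 0;0 0 -0.2 0"

```text
time_s: 4.33
tcp_pos: [0.4983, -0.2798, 0.0207]
ee_rot: [[-0.748, -0.664, -0.001], [-0.664, 0.748, 0.0], [0.0, 0.001, -1.0]]
wrist_force: [1.4, -0.6, -0.3]
gripper_width: 1.001
gripper_force: 0.0
```

Call:
move_arm:
  targets: "0 0 0 0;0 0 0 0;0 0 0 0;0 0 0 0;0 0 0 0;0 0 0 0;0 0 0 0;0 0 0 0;0 0 0 0;0 0 0 0"
  gripper: 20

```text
time_s: 5.17
tcp_pos: [0.498, -0.2812, 0.0213]
ee_rot: [[-0.749, -0.662, -0.0], [-0.662, 0.749, -0.0], [0.0, 0.0, -1.0]]
wrist_force: [-1.1, 0.3, 1.1]
gripper_width: 0.429
gripper_force: 29.9
```

Call:
move_arm:
  targets: "0 0 0.5 0;0 0 1 0;0 0 1 0;0 0 1 0;0 0 1 0;0 0 1 0;0 0.5 0.3 0;0.2 1 0 -0.2;0.2 1 0 -0.2;0.2 1 0 -0.2"

```text
time_s: 6.0
tcp_pos: [0.5124, -0.1923, 0.1657]
ee_rot: [[-0.784, -0.62, -0.001], [-0.62, 0.784, 0.001], [0.0, 0.001, -1.0]]
wrist_force: [-0.6, 0.2, 0.7]
gripper_width: 0.436
gripper_force: 29.9
```

Run:
```python
from h import *
import pickle
S=pickle.load(open("scene0.pkl","rb"));D=pickle.load(open("side0.pkl","rb"))
print("lamp base",p2w(S,[460,288],.01),p2w(D,[209,175],.01),"bulb",p2w(S,[467,263],.12),p2w(D,[204,150],.12))
s=sense();print(s["tcp_pos"],s["gripper_width"])
```

```text
lamp base [[0.48660686 0.43652874 0.01      ]] [[0.47755269 0.42029099 0.01      ]] bulb [[0.49296513 0.43460474 0.12      ]] [[0.47112208 0.40995419 0.12      ]]
[ 0.51235876 -0.19226474  0.16567595] 0.43641139094932196
```

Call:
move_arm:
  targets: "0.18 1 0 -0.2;0.18 1 0 -0.2;0.18 1 0 -0.2;0.18 1 0 -0.2;0.18 1 0 -0.2;0.18 1 0 -0.2;0.18 1 0 -0.2;0.18 1 0 -0.2;0.18 1 0 -0.2;0.18 1 0 -0.2"

```text
time_s: 6.83
tcp_pos: [0.5572, 0.058, 0.1653]
ee_rot: [[-0.88, -0.476, -0.002], [-0.476, 0.88, -0.0], [0.002, 0.001, -1.0]]
wrist_force: [-0.0, 0.7, -0.8]
gripper_width: 0.431
gripper_force: 29.9
```

Call:
move_arm:
  targets: "0.18 1 0 -0.2;0.18 1 0 -0.2;0.18 1 0 -0.2;0.18 1 0 -0.2;0.18 1 0 0;0.18 1 0 0;0 0 0 0;0 0 0 0;0 0 0 0"

```text
time_s: 7.58
tcp_pos: [0.5841, 0.2062, 0.1653]
ee_rot: [[-0.91, -0.414, -0.002], [-0.414, 0.91, -0.001], [0.002, 0.0, -1.0]]
wrist_force: [-0.2, -0.5, 0.8]
gripper_width: 0.432
gripper_force: 29.9
```

```bash
cat > off.py <<'E'
from h import *
import sys
tx,ty,yaw=map(float,sys.argv[1:4])   # caddy-frame target
C=np.array([.566,.1645]);t=np.radians(24.2);u=np.array([np.cos(t),np.sin(t)]);v=np.array([-u[1],u[0]])
T=C+tx*u+ty*v;s=sense();p=np.array(s["tcp_pos"]);R=np.array(s["ee_rot"])
a=np.degrees(np.arctan2(R[1,1],R[0,1]))
print("target",T.round(4),"d units",((T-p[:2])/.025).round(3),"z",p[2].round(4),"spin",((yaw-a+90)%180-90)/5,"j",np.round(s["joints"],1),"w",s["gripper_width"],"F",np.round(s["wrist_force"],1))
E
python3 off.py .040 .0445 114.2
```

```text
target [0.5842 0.2215] d units [0.007 0.612] z 0.1653 spin -0.05283015566074027 j [ 34.4  25.   -6.3  -0.  -58.8 -99.9] w 0.4317032389210227 F [-0.2 -0.5  0.8]
```

Call:
move_arm:
  targets: "0 0.6 -0.5 0;0 0 -1 0;0 0 -1 0;0 0 -1 0;0 0 -0.5 0;0 0 -0.5 0;0 0 -0.4 0;0 0 -0.2 0;0 0 -0.2 0;0 0 0 0"

```text
time_s: 8.42
tcp_pos: [0.5853, 0.2226, 0.0341]
ee_rot: [[-0.91, -0.414, 0.002], [-0.414, 0.91, 0.002], [-0.002, 0.001, -1.0]]
wrist_force: [-1.3, 2.9, -0.2]
gripper_width: 0.432
gripper_force: 32.7
```

```bash
python3 off.py .040 .0445 114.2; python3 -c "
from h import *
cam('wrist','w3.png')"
```

```text
target [0.5842 0.2215] d units [-0.043 -0.046] z 0.0341 spin -0.05518064245173946 j [  35.6   34.   -12.7   -0.   -43.1 -101.1] w 0.4323347430574364 F [-1.3  2.9 -0.2]
```

View pics/w3.png

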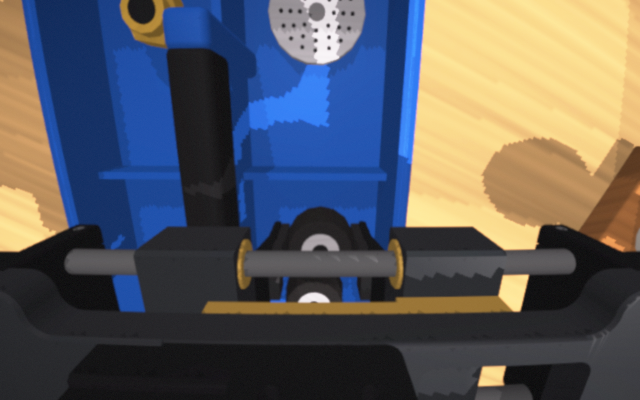

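The held foot (320,240) sits between the handle bar (right edge about 238) and the outer wall (about 405), with its twin behind it at (315,300). Both fingers are clear, so I'll open slightly.

Call:
move_arm:
  targets: "0 0 0 0;0 0 0 0;0 0 0 0;0 0 0.1 0;0 0 0.5 0;0 0 1 0;0 0 1 0;0 0 1 0;0 0 1 0;0 0 1 0"
  gripper: 42

```text
time_s: 9.3
tcp_pos: [0.5847, 0.2201, 0.1753]
ee_rot: [[-0.911, -0.413, -0.001], [-0.413, 0.911, -0.001], [0.001, -0.001, -1.0]]
wrist_force: [-0.1, 0.3, -0.7]
gripper_width: 0.484
gripper_force: 0.0
```

```bash
python3 off.py .040 .0445 114.2
```

```text
target [0.5842 0.2215] d units [-0.019  0.057] z 0.1753 spin -0.04187691885518632 j [  35.5   25.    -4.9    0.   -60.2 -101.1] w 0.4843745100252918 F [-0.1  0.3 -0.7]
```

Call:
move_arm:
  targets: "0 -1 0 0.2;0 -1 0 0.2;0 -1 0 0.2;0 -1 0 0.2;0 -1 0 0.2;0 -1 0 0.2;0 -1 0 0.2;0 -1 0 0.2;0 -1 0 0.2;0 -1 0 0.2"
  gripper: 60

```text
time_s: 10.13
tcp_pos: [0.5842, -0.0309, 0.1741]
ee_rot: [[-0.825, -0.566, -0.001], [-0.566, 0.825, -0.001], [0.001, -0.0, -1.0]]
wrist_force: [0.2, -0.4, 0.3]
gripper_width: 0.689
gripper_force: 0.0
```

Call:
move_arm:
  targets: "0 -1 0 0.2;0 -1 0 0.2;0 -1 0 0.2;0 -1 0 0.2;0 -1 0 0.2;0 -1 0 0.2;0 -1 0 0.2;0 -1 0 0.2;0 -1 0 0.2;0 -1 0 0"

```text
time_s: 10.97
tcp_pos: [0.5838, -0.2806, 0.174]
ee_rot: [[-0.726, -0.688, -0.002], [-0.688, 0.726, -0.0], [0.001, 0.001, -1.0]]
wrist_force: [0.4, -0.2, 0.2]
gripper_width: 0.692
gripper_force: 0.0
```

Call:
move_arm:
  targets: "0 0 0 0;0 0 0 0"

```text
time_s: 11.13
tcp_pos: [0.5838, -0.2804, 0.1735]
ee_rot: [[-0.728, -0.685, -0.002], [-0.685, 0.728, -0.0], [0.001, 0.001, -1.0]]
wrist_force: [0.4, 0.5, 0.2]
gripper_width: 0.688
gripper_force: 0.0
```

Run:
```python
from h import *
c=cam("wrist","w4.png");im=c["image"].astype(int)
s=sense();p=np.array(s["tcp_pos"]);R=np.array(s["ee_rot"]);print(p,np.degrees(np.arctan2(R[1,1],R[0,1])))
u=w2p(c,[[.5945,-.279,.02]])[0];print(u)
x0,y0,x1,y1=int(u[0])-25,int(u[1])-45,int(u[0])+25,min(int(u[1])+45,235)
m=np.zeros(im.shape[:2],np.uint8);m[y0:y1,x0:x1]=((im.max(2)-im.min(2)<35)&(im.mean(2)>120))[y0:y1,x0:x1]
n,l,st,ce=cv2.connectedComponentsWithStats(m);k=1+st[1:,4].argmax();ys,xs=np.where(l==k)
r=cv2.minAreaRect(np.c_[xs,ys].astype(np.float32));B=p2w(c,cv2.boxPoints(r),.016);print(r,B.mean(0))
for i in range(4):d=B[i]-B[i-1];print(np.linalg.norm(d).round(4),np.degrees(np.arctan2(d[1],d[0])).round(1),end="; ")
```

```text
[ 0.58402481 -0.27938573  0.17356974] 133.3512076165965
[313.68414948 192.89892758]
((313.9999694824219, 191.49998474121094), (50.99999237060547, 15.999998092651367), 90.0) [ 0.59447488 -0.27866     0.016     ]
0.0585 -137.5; 0.0173 133.2; 0.0585 43.4; 0.0182 -46.8;
```

Call:
move_arm:
  targets: "0 -0.4 -1 0;0 0 -1 0;0 0 -1 0;0 0 -1 0;0 0 -1 0;0 0 -0.5 0;0 0 -0.4 0;0 0 -0.2 0;0 0 0 0;0 0 0 0"

```text
time_s: 12.02
tcp_pos: [0.5858, -0.2887, 0.0223]
ee_rot: [[-0.726, -0.688, 0.002], [-0.688, 0.726, -0.001], [-0.001, -0.002, -1.0]]
wrist_force: [0.1, 0.3, 0.4]
gripper_width: 0.693
gripper_force: 0.0
```

Call:
move_arm:
  targets: "0 0 0 0;0 0 0 0;0 0 0 0;0 0 0 0;0 0 0 0;0 0 0 0;0 0 0 0;0 0 0 0"
  gripper: 8

```text
time_s: 12.68
tcp_pos: [0.5851, -0.2887, 0.0214]
ee_rot: [[-0.726, -0.688, 0.0], [-0.688, 0.726, -0.0], [-0.0, -0.0, -1.0]]
wrist_force: [0.5, -0.7, 1.0]
gripper_width: 0.247
gripper_force: 30.0
```

Call:
move_arm:
  targets: "0 0 0.3 0;0 0 0.6 0;0 0 1 0;0 0 1 0;0 0 1 0;0 0 1 0;0 0 1 0;0 0 0 0"

```text
time_s: 13.35
tcp_pos: [0.5878, -0.2898, 0.1756]
ee_rot: [[-0.725, -0.689, 0.011], [-0.689, 0.725, -0.005], [-0.005, -0.011, -1.0]]
wrist_force: [1.0, -1.1, -0.0]
gripper_width: 0.246
gripper_force: 30.0
```

Call:
move_arm:
  targets: "0.1 1 0 0.85;0.1 1 0 0.85;0.1 1 0 0.85;0.1 1 0 0.85;0.1 1 0 0.85;0.1 1 0 0.85;0.1 1 0 0.85;0.1 1 0 0.85;0.1 1 0 0.85;0.1 1 0 0.85"

```text
time_s: 14.18
tcp_pos: [0.6096, -0.0374, 0.1685]
ee_rot: [[-0.067, -0.998, -0.001], [-0.998, 0.067, 0.0], [-0.0, 0.001, -1.0]]
wrist_force: [0.2, -1.0, -1.2]
gripper_width: 0.246
gripper_force: 30.0
```

Call:
move_arm:
  targets: "0.1 1 0 0.85;0.1 1 0 0.85;0.1 1 0 0.85;0.1 1 0 0.85;0 1 0 0.85;0 1 0 0.85;0 0.4 0 0.5;0 0 0 0;0 0 0 0"

```text
time_s: 14.93
tcp_pos: [0.6196, 0.1217, 0.1684]
ee_rot: [[0.406, -0.914, -0.001], [-0.914, -0.406, -0.0], [-0.0, 0.001, -1.0]]
wrist_force: [0.1, -0.1, -0.9]
gripper_width: 0.247
gripper_force: 30.0
```

```bash
python3 off.py .034 -.063 24.2
python3 - <<'E'
from h import *
import pickle
c=cam("wrist","w5.png");pickle.dump({k:c[k] for k in("W","K","D","image")},open("w5.pkl","wb"))
C=np.array([.566,.1645]);t=np.radians(24.2);R=np.array([[np.cos(t),np.sin(t)],[-np.sin(t),np.cos(t)]])
im=c["image"].copy()
P=np.array([[x,y] for x,y in((-.12,-.085),(.12,-.085),(.12,.085),(-.12,.085))])@R+C
uv=w2p(c,np.c_[P,np.full(4,.045)]);print(uv.round())
cv2.polylines(im,[uv.astype(int)],True,(0,255,0),1);cv2.imwrite("pics/w5o.png",im)
E
```

```text
target [0.6228 0.121 ] d units [ 0.131 -0.03 ] z 0.1684 spin 0.049564094967911386 j [ 25.8  25.9  -4.4  -0.  -59.8  -1.8] w 0.24713868366458394 F [ 0.1 -0.1 -0.9]
[[476. 168.]
 [228. 169.]
 [243. 317.]
 [453. 316.]]
```

View pics/w5o.png

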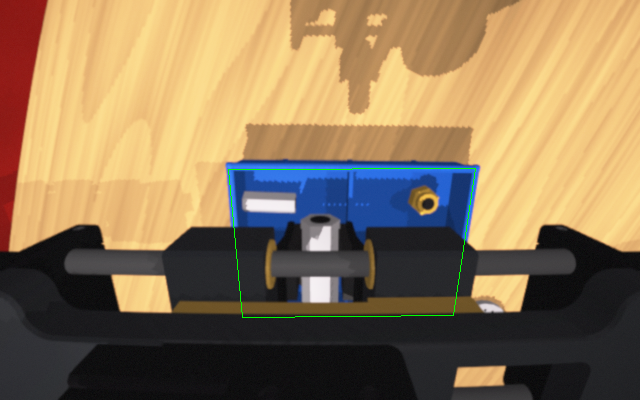

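Run:
```python
from h import *
import pickle
C=np.array([.566,.1645]);t=np.radians(24.2);R=np.array([[np.cos(t),-np.sin(t)],[np.sin(t),np.cos(t)]])
for f,P in(("w1.pkl",[[200+52/3.8,85+62/3.8],[200+753/3.8,85+58/3.8],[200+725/3.8,85+530/3.8],[200+98/3.8,85+532/3.8]]),("w5.pkl",[[227,163],[479,165]])):
    c=pickle.load(open(f,"rb"));q=p2w(c,P,.045);print(((q[:,:2]-C)@R).round(4).tolist())
c=pickle.load(open("w5.pkl","rb"))
print("twin, nut",((p2w(c,[[243,202],[296,202],[425,201]],.024)[:,:2]-C)@R).round(4).tolist())
cv2.imwrite("pics/w5c.png",cv2.resize(c["image"][150:310,220:490],None,fx=2.9,fy=2.9,interpolation=cv2.INTER_CUBIC))
```

```text
[[0.1227, -0.0866], [-0.1216, -0.0857], [-0.1219, 0.0897], [0.123, 0.0888]]
[[0.1208, -0.0908], [-0.1227, -0.0881]]
twin, nut [[0.1143, -0.0452], [0.0574, -0.045], [-0.0811, -0.0454]]
```

View pics/w5c.png

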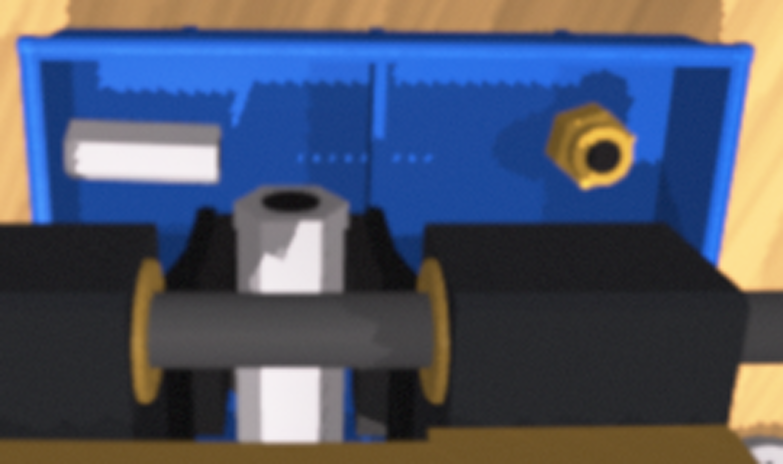

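Call:
move_arm:
  targets: "0.04 -0.14 -0.5 0;0 0 -1 0;0 0 -1 0;0 0 -1 0;0 0 -0.5 0;0 0 -0.5 0;0 0 -0.4 0;0 0 -0.2 0;0 0 -0.2 0;0 0 0 0"

```text
time_s: 15.82
tcp_pos: [0.6208, 0.1173, 0.0356]
ee_rot: [[0.405, -0.914, -0.001], [-0.914, -0.405, -0.0], [-0.0, 0.001, -1.0]]
wrist_force: [-0.4, 0.0, -1.4]
gripper_width: 0.244
gripper_force: 30.0
```

Call:
move_arm:
  targets: "0 0 -0.1 0;0 0 -0.1 0;0 0 -0.1 0;0 0 0 0"

```text
time_s: 16.15
tcp_pos: [0.6208, 0.1179, 0.0286]
ee_rot: [[0.406, -0.914, -0.0], [-0.914, -0.406, -0.0], [-0.0, 0.0, -1.0]]
wrist_force: [-0.5, 0.3, -1.0]
gripper_width: 0.245
gripper_force: 30.0
```

Call:
move_arm:
  targets: "0 0 0 0;0 0 0 0;0 0 0 0;0 0 0.2 0;0 0 0.5 0;0 0 1 0;0 0 1 0;0 0 1 0;0 0 1 0;0 0 1 0"
  gripper: 27

```text
time_s: 16.98
tcp_pos: [0.6209, 0.1178, 0.1732]
ee_rot: [[0.406, -0.914, 0.001], [-0.914, -0.406, 0.0], [0.0, -0.001, -1.0]]
wrist_force: [-0.1, 0.9, 0.3]
gripper_width: 0.308
gripper_force: 0.0
```

Call:
move_arm:
  targets: "-0.9 0.7 1 0;-0.9 0.7 1 0;0 0.7 1 0;0 0 1 0;0 0 0 0;0 0 0 0"
  gripper: 70

```text
time_s: 17.48
tcp_pos: [0.5764, 0.171, 0.2738]
ee_rot: [[0.407, -0.914, 0.004], [-0.914, -0.407, 0.003], [-0.001, -0.005, -1.0]]
wrist_force: [-0.3, 0.1, -0.5]
gripper_width: 0.677
gripper_force: 0.0
```

Run:
```python
from h import *
import pickle
c=cam("wrist");pickle.dump({k:c[k] for k in("W","K","D","image")},open("w6.pkl","wb"))
u=w2p(c,[[.567,.162,.078]])[0].astype(int);print(u,sense()["tcp_pos"])
y0=max(u[1]-85,0);x0=u[0]-110
print(x0,y0);cv2.imwrite("pics/w6c.png",cv2.resize(c["image"][y0:y0+165,x0:x0+220],None,fx=3.6,fy=3.6,interpolation=cv2.INTER_CUBIC))
```

```text
[331 173] [0.5756646  0.17046033 0.27181765]
221 88
```

View pics/w6c.png

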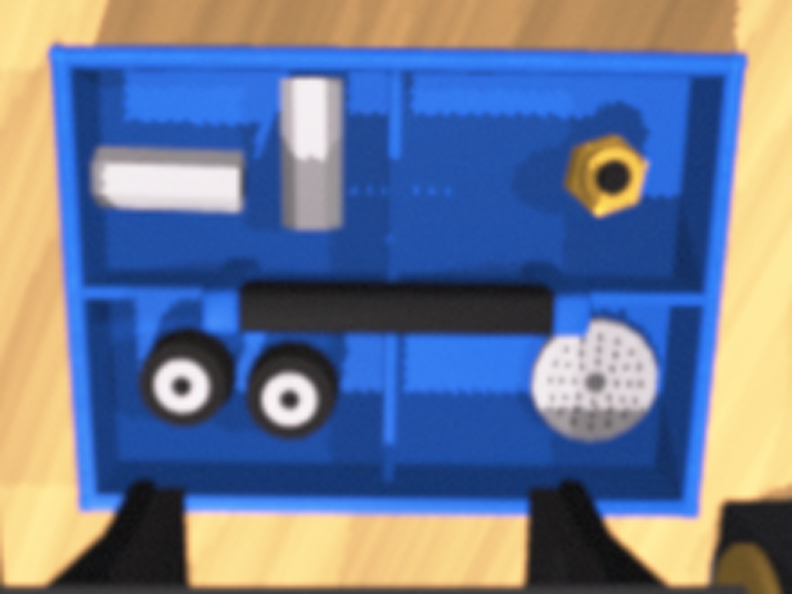

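Both parts are in: the spacer (311,150) lies beside its twin, the foot (290,398) beside its twin, both upright and flat. The bar runs (242,306)–(552,310) in the crop. Next: locate the handle precisely.

Run:
```python
from h import *
import pickle
c=pickle.load(open("w6.pkl","rb"))
k=lambda P:np.array(P)/3.6+[221,88]
b=p2w(c,k([[242,306],[552,310]]),.076);C=b.mean(0);print("bar",C,np.linalg.norm(b[0]-b[1]))
q=p2w(c,k([[52,48],[744,58],[697,515],[83,508]]),.045);print(q.mean(0))
for A in(b[0]-b[1],q[0]-q[1],q[3]-q[2],q[3]-q[0],q[2]-q[1]):print(np.linalg.norm(A).round(4),np.degrees(np.arctan2(A[1],A[0])).round(2))
s=sense();p=np.array(s["tcp_pos"]);R=np.array(s["ee_rot"]);a=np.degrees(np.arctan2(R[1,1],R[0,1]))
print(p,a,(C-p)/.025,s["joints"])
```

```text
bar [0.56664539 0.16223612 0.076     ] 0.10624714614748222
[0.56613015 0.16353528 0.045     ]
0.1062 23.31
0.244 23.23
0.2437 23.39
0.1741 113.6
0.1734 113.47
[0.5756646  0.17046033 0.27181765] -156.04473563282528 [-0.36076822 -0.32896834 -7.83270592] [ 3.19152527e+01  1.85170249e+01 -3.77061283e-01 -3.33999080e-02
 -7.10440083e+01 -7.94913586e+00]
```

Call:
move_arm:
  targets: "0 0 0 1;0 0 0 1;0 0 0 1;0 0 0 1;0 0 0 1;0 0 0 1;0 0 0 1;0 0 0 1;0 0 -0.5 1;0 0 -0.5 1"
  gripper: 60

```text
time_s: 18.37
tcp_pos: [0.5758, 0.1698, 0.245]
ee_rot: [[0.962, -0.273, -0.001], [-0.273, -0.962, -0.0], [-0.001, 0.001, -1.0]]
wrist_force: [-0.5, -0.0, 0.4]
gripper_width: 0.692
gripper_force: 0.0
```

Call:
move_arm:
  targets: "-0.2 -0.15 -0.5 1;-0.15 -0.15 -0.5 1;0 0 -0.5 1;0 0 -0.5 1;0 0 -0.5 1;0 0 -0.5 1;0 0 0 1;0 0 0 0.9;0 0 0 0;0 0 0 0"

```text
time_s: 19.2
tcp_pos: [0.5668, 0.1622, 0.1701]
ee_rot: [[0.918, 0.395, -0.002], [0.395, -0.918, -0.001], [-0.002, 0.0, -1.0]]
wrist_force: [0.4, 0.7, -0.3]
gripper_width: 0.694
gripper_force: 0.0
```

```bash
sed -i 's/C=np.array(.*24.2)/C=np.array([.5664,.1627]);t=np.radians(23.4)/' off.py; python3 off.py 0 0 113.4
```

```text
target [0.5664 0.1627] d units [-0.015  0.018] z 0.1701 spin 0.020966074114812727 j [ 31.7  22.1 -10.4  -0.  -57.7  81.6] w 0.6939262686546055 F [ 0.4  0.7 -0.3]
```

Call:
move_arm:
  targets: "0 0 -0.5 0;0 0 -1 0;0 0 -1 0;0 0 -0.6 0;0 0 -0.4 0;0 0 -0.3 0;0 0 -0.2 0;0 0 -0.1 0;0 0 0 0;0 0 0 0"

```text
time_s: 20.03
tcp_pos: [0.5677, 0.1631, 0.0695]
ee_rot: [[0.917, 0.398, 0.001], [0.398, -0.917, 0.001], [0.001, -0.0, -1.0]]
wrist_force: [0.2, -0.0, -0.1]
gripper_width: 0.689
gripper_force: 0.0
```

Call:
move_arm:
  targets: "0 0 0 0;0 0 0 0;0 0 0 0;0 0 0 0;0 0 0 0;0 0 0 0;0 0 0 0;0 0 0 0;0 0 0 0;0 0 0 0"
  gripper: 2

```text
time_s: 20.87
tcp_pos: [0.5672, 0.1629, 0.0687]
ee_rot: [[0.917, 0.398, -0.0], [0.398, -0.917, 0.0], [-0.0, -0.0, -1.0]]
wrist_force: [-0.4, 1.0, 0.9]
gripper_width: 0.183
gripper_force: 30.0
```

Call:
move_arm:
  targets: "0 0 0.1 0;0 0 0.1 0;0 0 0.2 0;0 0 0.2 0;0 0 0.2 0;0 0 0.2 0;0 0 0.1 0;0 0 0.1 0;0 0 0 0;0 0 0 0"

```text
time_s: 21.7
tcp_pos: [0.5672, 0.1629, 0.0988]
ee_rot: [[0.917, 0.398, 0.0], [0.398, -0.917, 0.0], [0.0, -0.0, -1.0]]
wrist_force: [0.2, 0.3, -6.4]
gripper_width: 0.183
gripper_force: 30.0
```

Run:
```python
from h import *
s=sense();print(s["tcp_pos"],np.round(s["wrist_force"],1),np.round(s["moment"],2),s["gripper_width"])
c=cam("side")
cv2.imwrite("pics/s7.png",cv2.resize(c["image"][120:250,200:350],None,fx=4,fy=4,interpolation=cv2.INTER_CUBIC))
```

```text
[0.56717764 0.16288739 0.09884507] [ 0.2  0.3 -6.4] [-0.03  0.03 -0.03] 0.18261837229623457
```

View pics/s7.png

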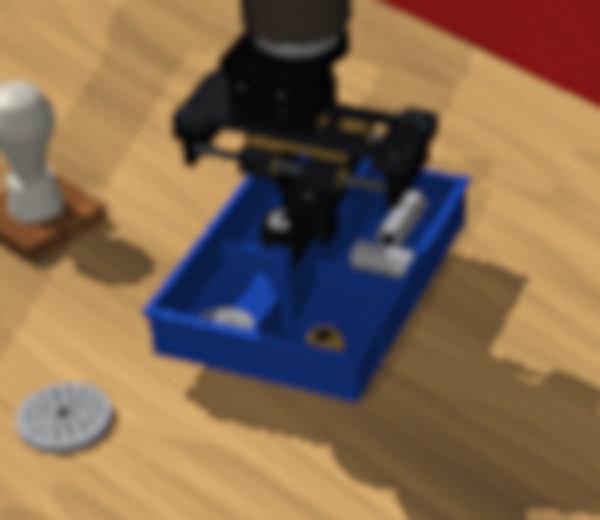

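The caddy is clear of the bench and level with all parts in it. I'll continue up to 150 mm. I miscounted: that was picture 11, one over the limit, so I'll view no more.

Call:
move_arm:
  targets: "0 0 0.2 0;0 0 0.4 0;0 0 0.6 0;0 0 0.7 0;0 0 0.7 0;0 0 0.7 0;0 0 0.6 0;0 0 0.4 0;0 0 0.3 0;0 0 0.2 0"

```text
time_s: 22.58
tcp_pos: [0.5672, 0.1629, 0.2198]
ee_rot: [[0.917, 0.398, 0.001], [0.398, -0.917, 0.001], [0.001, -0.0, -1.0]]
wrist_force: [0.5, -0.5, -7.6]
gripper_width: 0.182
gripper_force: 30.0
```

Call:
move_arm:
  targets: "0 0 0 0;0 0 0 0;0 0 0 0;0 0 0 0;0 0 0 0;0 0 0 0;0 0 0 0;0 0 0 0;0 0 0 0;0 0 0 0"

```text
time_s: 23.42
tcp_pos: [0.5672, 0.1629, 0.2188]
ee_rot: [[0.917, 0.398, 0.0], [0.398, -0.917, 0.0], [0.0, -0.0, -1.0]]
wrist_force: [-0.5, -0.3, -7.2]
gripper_width: 0.181
gripper_force: 30.0
```

Run:
```python
from h import *
s=sense();print(s["tcp_pos"],np.round(s["wrist_force"],1),np.round(s["moment"],2),s["gripper_width"],np.abs(s["joint_velocities"]).max())
# level check: predicted vs blue blob extent
p=np.array(s["tcp_pos"]);zb=p[2]-.0687
t=np.radians(23.4);R=np.array([[np.cos(t),np.sin(t)],[-np.sin(t),np.cos(t)]])
P=np.array([(-.12,-.085),(.12,-.085),(.12,.085),(-.12,.085)])@R+p[:2]
P=np.vstack([np.c_[P,np.full(4,zb)],np.c_[P,np.full(4,zb+.045)]])
for n in("scene","side"):
    c=cam(n);im=c["image"].astype(int);m=(im[...,0]>im[...,2]+40)&(im[...,0]>im[...,1]+25)
    uv=w2p(c,P);a,b=uv.min(0),uv.max(0);x0,y0=(a-25).astype(int);x1,y1=(b+25).astype(int)
    ys,xs=np.where(m[y0:y1,x0:x1]);xs+=x0;ys+=y0;M=np.c_[xs,ys]
    print(n)
    for d in((1,0),(-1,0),(0,1),(0,-1)):
        i=(uv@d).argmax();j=(M@d).argmax();print(d,uv[i].round(1),M[j])
```

```text
[0.56724074 0.16290719 0.2187529 ] [-0.5 -0.3 -7.2] [-0.02  0.06 -0.01] 0.1810035444260762 0.08169064963929167
scene
(1, 0) [411.7 184. ] [413 185]
(-1, 0) [323.8 237.3] [325 224]
(0, 1) [387. 256.] [384 253]
(0, -1) [353.6 169.2] [352 176]
side
(1, 0) [316.5 144.1] [316 133]
(-1, 0) [231.8 163.6] [231 164]
(0, 1) [287.6 188.3] [284 187]
(0, -1) [266.7 122.7] [261 130]
```

```bash
python3 -c "
from station import *
print(finish_job())"
```

```text
the job is handed in; nothing more can be done
None
```

The loose foot and spacer lie beside their twins in the caddy, which the arm is holding by its handle, level and still about 15 cm above the bench, handed in at about 24 s; I viewed 11 pictures, one over the limit of 10.

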